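# Close up the desk pen set

### The job

Close up the desk pen set: push the black pen down past the sprung steel jaw of the brass fork clip until it lies fully home in both forks, roughly centred along the clip, with the jaw closed over it. Then set the brass snap cap on the ink pot's neck and press it straight down until it clicks; keep pressing firmly after the click so that the red sprung seal under the cap is squeezed right down, and finish while still holding the cap pressed like that. Leave everything else on the desk where it is.

Things in the scene. Friction and masses are not known exactly. Their poses are not given: they have to be found in the camera images.
- pen: black pen with brass bands, a straight rod 14 mm in diameter and 140 mm long, 35 g. Origin on its axis at mid-length; its x axis runs along the pen. Starts lying level in the pen rest, axis 25 mm above the desk. It may go into the clip either way round
- penrest: fixed wooden base 110 x 44 mm, 8 mm thick, with two brass notches 45 mm either side of its middle (each 8 mm thick along the pen, open to the top, 25 mm high); the 82 mm between them are free for a gripper. Origin under its centre; its x axis runs along the pen that lies in it
- penclip: fixed clip stand: wooden base 120 x 64 x 12 mm, origin under its centre. The seated pen lies along its x axis, level. Two brass forks 42 mm either side of the middle along x, each 8 mm thick (76 mm free between them for a gripper). Each has a fixed wall at -y (top 52 mm high, flared) and the steel jaw at +y (top 48 mm, sloped outwards): mouth about 28 mm wide, for a level pen from above
- clip_seat (a point): point on the clip stand, 29 mm above the desk, midway between the forks: where the pen's origin is when the pen is fully home. Axes as penclip
- jaw (a joint): angle of the sprung hinged steel jaw, one piece with a nose at each fork that narrows the slot to about 10 mm: 0 closed, about 0.14 at the most while the pen passes (pen axis about 38 mm above the desk), then back to 0 over the pen. Passing it takes about 5 to 12 N of downward push
- pot: blue ink pot, fixed, 66 mm in diameter, origin under its centre. Shoulder 36 mm above the desk; from it a steel neck (the stud) of 20 mm diameter rises to 61 mm, its tip tapered to 13 mm over the last 5 mm. Around the neck four yellow sprung catches stick out to 26 mm across at 49 mm height; around the neck's foot lies the red seal ring
- neck_top (a point): centre of the flat top of the ink pot's neck, 61 mm above the desk
- seal (a joint): travel in m of the red sprung seal ring (33 mm diameter) around the neck's foot: 0 free (its top 42 mm above the desk), 0.003 squeezed to the stop. A cap that has clicked on rests on it; the spring takes about 1.5 N to start and 10 N to reach the stop
- cap: 16-sided brass snap cap, 34 mm across, 30 mm high, 45 g, flat top with a black disc, open below (mouth 23 mm, 26 mm deep). Origin at the centre of its lower rim, z up. Starts standing on the desk, open side down. On the neck its rim meets the catches 54 mm above the desk, needs about 7 to 12 N to pass them, clicks, then sits on the seal at 42 mm, or 39 mm with the seal fully squeezed
- paperweight: bystander: green glass paperweight, 44 mm diameter, 30 mm high; origin under its centre; may stand near the cap
- mug: bystander: black mug, 80 mm diameter, 92 mm high, handle on its +y side; origin under its centre
- stapler: bystander: black stapler 130 x 36 x 48 mm; origin under its centre, x along it
- notes: bystander: yellow note block 75 x 75 x 30 mm; origin under its centre
- calculator: bystander: grey calculator 75 x 130 x 16 mm; origin under its centre
- eraser: bystander: white and blue eraser 61 x 22 x 13 mm; origin under its centre

How it is judged:
By the outcome, as a careful person would: the job done as asked, in the order asked, and still so for the second after the job is handed in, while the arm keeps its last pose, push and grip.
It also fails if it takes over 54 s, if anything falls off the work surface, if the arm or the gripper's body presses on something with over 40 N, if the wrist force passes 120 N, or if a joint passes its speed limit or range.

### The arm

A 6-joint arm with a two-finger parallel gripper is mounted at the origin on the work surface. World frame = base frame: x ahead of the robot, y to its left, z up, the work surface at z = 0. Lengths are in m, angles in rad, forces in N, time in s.
With the tool pointing down it reaches from about 0.325 to 0.875 m from the base axis. Payload 4.4 kg.
Tool frame: the origin (TCP) lies midway between the tips of the shut fingers; the grasp point (between the pads) lies 19 mm behind it; z points along the fingers, y is the line along which they close (so a half turn about z gives the same grasp; the last joint's range is limited). The gripper opens to 85 mm and grips with 20 to 120 N. Pads are 22 mm wide; open, the fingers measure 114 mm over their backs; the gripper's body (76 mm by 85 mm) begins 54 mm behind the grasp point. The pads swing forward as they close: fully open they stand 13 mm farther back than shut.
Start: joints at [1.071, 0.207, 1.542, -0, 1.393, -0.15], TCP at [0.197, 0.54, 0.231] pointing down, gripper open.
Joint ranges: [-2.73, 2.73], [-0.86, 2.22], [0.23, 2.46], [-1.11, 4.25], [0.08, 2.63], [-2.82, 2.82]. Speed limits (rad/s): [2.79, 2.79, 3.14, 3.14, 3.14, 3.14].

### API

Orientations are given as a unit quaternion [w, x, y, z].
In Python, from rig import bot gives the robot as it stands.
- The arm moves only by the tool hand_motion, called by a JSON object that holds its "fn" and its "kwargs". Schema: {"type":"object","properties":{"segments":{"type":"object","properties":{"steps":{"type":"array","items":{"type":"array","items":{"type":"number"},"minItems":7,"maxItems":7},"minItems":1,"maxItems":8}},"additionalProperties":false,"required":["steps"]},"squeeze":{"type":"number"},"only":{"type":"string"},"quiet":{"type":"boolean"},"lines":{"type":"string"}},"required":["segments"],"additionalProperties":false}. segments is an object whose key "steps" holds a list of rows, 1 to 8 of them, each of 7 numbers: the finger opening in m, then dx, dy, dz in mm, then a rotation vector rx, ry, rz in rad; each row is the pose to reach, as a shift and turn from the pose commanded when the call began, along the tool's axes at that moment; what a row does not reach only later rows make up. A row lasts 1/12 s, in which the tool goes at most 0.0417 m and 0.125 rad, less where a joint would pass 70% of its speed; a pose out of reach is approached as far as the arm can. The fingers move at their own pace and stop on an object; squeeze is the grip in N (left out, the last holds). Time passes only in rows, so rows that do not move let the fingers close. The tool returns the time, the measured TCP pose, the force, the opening and the grip force at its end. only (a regular expression) keeps the lines of the reply that match it, lines (a string "A,B") keeps lines A to B, and quiet returns only ok. Input that does not fit is refused with a message, and nothing moves.
- bot.get_obs(): the state, without advancing time (a new reading comes with each control period).
- bot.grab_frame(name): name is "side" or "top" or "wrist"; returns the picture (420x560x3 uint8, red, green, blue); there is no depth.
- bot.calibration(name): a dict with "fx", "fy", "cx", "cy" (pixels), "origin" and "attitude" of the camera in the world; the wrist camera has in their place "tool_from_camera" (4x4, takes a point from camera to tool coordinates, whose origin is the TCP and whose axes are the flange's). Camera axes: x right, y up, looking along -z (the intrinsics and any distortion apply to the point x, -y, -z); pixel columns grow to the right and rows downward; lengths in m; the calibration is good to about 2 mm. A picture is of the moment at which its call begins: read the wrist's pose just before it. calibration takes no time and is no camera call.
- bot.hand_in(): hands the job in; it is judged then, once.
The state is a dict: "time_s": time; "joint_pos": joint angles; "joint_velocities": joint speeds; "joint_torque": joint torques, N m; "eef_pos": TCP position; "orientation": TCP orientation; "contact_force": force on the tool from outside, world axes, zero at the start; "moment": the same for the moment, N m; "gripper_width": finger opening in m; "grasp_force": force on a finger pad.
Only numpy, scipy, OpenCV 4.12 (cv2) and the standard library are available. Lean on these libraries where they do the work, as an engineer would, in place of code of your own. Each camera call takes 0.05 s, during which the arm holds its last target. There are 200 camera calls.

## Working session

There is one attempt and no reset: what is moved stays moved. The work goes in short steps, Python scripts to look and compute and a tool call to move; the robot and the scene stay as the last step left them, time stands still between calls to the robot, and variables do not carry over. Pictures are saved under pics/ and viewed, at most 10 in all, crops included, and the job is handed in when it is done.

```bash
ls; mkdir -p pics; python3 - <<'E'
from rig import bot
import cv2,json
import numpy as np
for n in ["side","top","wrist"]:
    print(n,{k:np.round(v,4).tolist() if not isinstance(v,str) else v for k,v in bot.calibration(n).items()})
o=bot.get_obs();print({k:np.round(v,4).tolist() for k,v in o.items()})
for n in ["side","top","wrist"]:
    cv2.imwrite(f"pics/{n}0.png",bot.grab_frame(n)[:,:,::-1])
E
```

```text
pics
rig.py
side {'fx': 379.0861, 'fy': 379.0861, 'cx': 278.4545, 'cy': 210.0941, 'origin': [0.1349, -0.7379, 0.7378], 'attitude': [0.8544, 0.4415, -0.1152, -0.2487]}
top {'fx': 387.7774, 'fy': 387.7774, 'cx': 277.7526, 'cy': 206.5886, 'origin': [0.4498, 0.0576, 0.9649], 'attitude': [-0.7044, -0.0563, 0.062, 0.7048]}
wrist {'fx': 304.8141, 'fy': 304.8141, 'cx': 276.4235, 'cy': 209.8961, 'tool_from_camera': [[-0.0007, 0.9586, 0.2847, 0.0724], [1.0, 0.0008, -0.0002, -0.0003], [-0.0004, 0.2847, -0.9586, -0.1423], [0.0, 0.0, 0.0, 1.0]]}
{'time_s': 0.0, 'joint_pos': [1.0705, 0.2074, 1.543, 0.0, 1.3935, -0.1505], 'joint_velocities': [-0.0005, -0.001, 0.0002, 0.0028, -0.0015, -0.0012], 'joint_torque': [-0.0003, -38.3045, -29.1593, -0.0002, 0.0107, -0.0], 'eef_pos': [0.1967, 0.5395, 0.2301], 'orientation': [-0.0004, 0.174, 0.9847, -0.0011], 'contact_force': [0.4083, -0.7468, 0.2789], 'moment': [0.0104, 0.0044, -0.0572], 'grasp_force': 0.0, 'gripper_width': 0.0856}
```

View pics/top0.png

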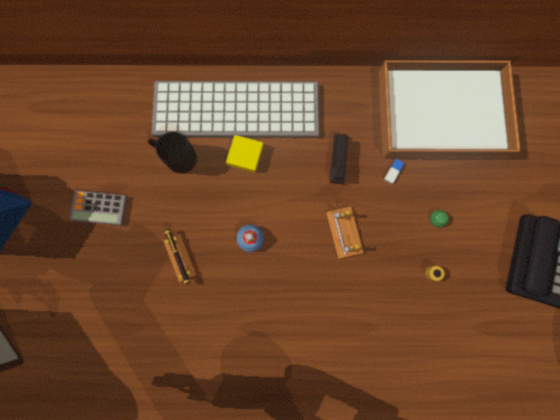

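View pics/side0.png

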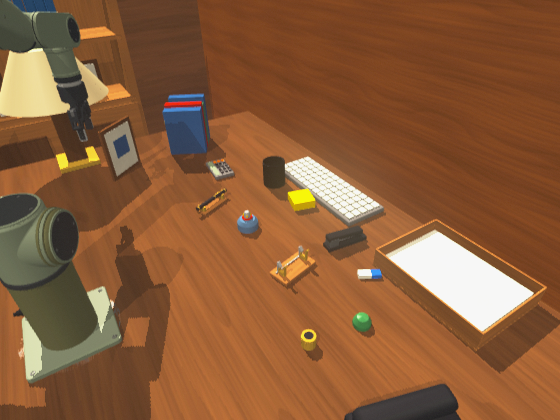

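The top view shows the pen rest at (178,257), pot at (250,238), clip at (345,232), cap at (436,273) and paperweight at (440,218). The side view agrees: rest (211,202), pot (247,222), clip (293,267), cap (309,340).

```bash
cat > h.py <<'E'
from rig import bot
import numpy as np, cv2
from scipy.spatial.transform import Rotation as R
def rot(q): return R.from_quat([q[1],q[2],q[3],q[0]])
def campose(name,o=None):
    c=bot.calibration(name)
    if name=="wrist":
        o=o or bot.get_obs(); T=np.array(c["tool_from_camera"]); A=rot(o["orientation"]).as_matrix()
        return c,A@T[:3,:3],A@T[:3,3]+np.array(o["eef_pos"])
    return c,rot(c["attitude"]).as_matrix(),np.array(c["origin"])
def ray(P,uv):
    c,A,t=P
    d=A@np.array([(uv[0]-c["cx"])/c["fx"],-(uv[1]-c["cy"])/c["fy"],-1]); return t,d/np.linalg.norm(d)
def onplane(P,uv,z):
    t,d=ray(P,uv); return t+d*(z-t[2])/d[2]
def proj(P,X):
    c,A,t=P; p=A.T@(np.array(X)-t); return np.array([c["cx"]-c["fx"]*p[0]/p[2],c["cy"]+c["fy"]*p[1]/p[2]])
def meet(rays):  # least-squares point nearest to rays
    M=sum(np.eye(3)-np.outer(d,d) for t,d in rays); b=sum((np.eye(3)-np.outer(d,d))@t for t,d in rays)
    return np.linalg.solve(M,b)
def shot(fn):
    o=bot.get_obs(); P=campose("wrist",o); im=bot.grab_frame("wrist"); cv2.imwrite(fn,im[:,:,::-1]); np.savez(fn[:-4],A=P[1],t=P[2]); return P,im
def load(fn):
    z=np.load(fn[:-4]+".npz"); return (bot.calibration("wrist"),z["A"],z["t"]),cv2.imread(fn)[:,:,::-1]
def totool(v):
    return rot(bot.get_obs()["orientation"]).inv().apply(v)
E
python3 - <<'E'
from h import *
for n,l in dict(top=dict(rest=(178,257),pot=(250,238),clip=(345,232),cap=(436,273),pw=(440,218)),side=dict(rest=(211,202),pot=(247,222),clip=(293,267),cap=(309,340))).items():
    P=campose(n)
    for k,uv in l.items(): print(n,k,onplane(P,uv,0.03).round(3))
o=bot.get_obs();print(rot(o["orientation"]).as_matrix().round(3)); P=campose("wrist");print(P[1].round(2),P[2])
E
```

```text
top rest [0.486 0.288 0.03 ]
top pot [0.531 0.117 0.03 ]
top clip [ 0.545 -0.113  0.03 ]
top cap [ 0.447 -0.327  0.03 ]
top pw [ 0.58  -0.346  0.03 ]
side rest [0.477 0.271 0.03 ]
side pot [0.526 0.108 0.03 ]
side clip [ 0.536 -0.133  0.03 ]
side cap [ 0.441 -0.338  0.03 ]
[[-0.939  0.343 -0.001]
 [ 0.343  0.939 -0.002]
 [ 0.    -0.002 -1.   ]]
[[ 0.34 -0.9  -0.27]
 [ 0.94  0.33  0.1 ]
 [-0.   -0.28  0.96]] [0.12881033 0.56442163 0.3726919 ]
```
Wrist camera: offset +0.072 tool x, looking tilted. Camera -z in tool = (-0.2847, 0, 0.9586): looks back toward tool axis. At depth d: x=0.0724-0.2847 d; z = -0.1423+0.9586d. Hits tool axis at d=0.254, z=0.10 below tcp. So TCP at 0.1 above object gives object in the center. For z 0.13 (objects 30 mm).

The rows are not in the units I measure in: shifts go in mm. I convert before sending: -0.31 m is -310, -0.28 m is -280.

{"fn": "hand_motion", "kwargs": {"segments": {"steps":[[0.085,-40,-16,5,0,0,-0.12],[0.085,-80,-30,10,0,0,-0.24],[0.085,-120,-45,20,0,0,-0.36],[0.085,-160,-60,30,0,0,-0.48],[0.085,-200,-75,40,0,0,-0.6],[0.085,-240,-90,50,0,0,-0.7],[0.085,-280,-105,60,0,0,-0.7],[0.085,-310,-120,60,0,0,-0.7]]}, "squeeze": 30}}

```text
time_s: 0.82
eef_pos: [0.4297, 0.3365, 0.1726]
orientation: [-0.001, -0.175, 0.985, -0.0]
contact_force: [0.1, 0.4, -0.6]
gripper_width: 0.0852
grasp_force: 0.0
```

```bash
python3 - <<'E'
from h import *
P,im=shot("pics/w1.png"); o=bot.get_obs(); print(o["eef_pos"],o["orientation"],o["joint_pos"]); print(totool(np.array([0.485,0.285,0.15])-o["eef_pos"]))
E
```

```text
[0.43546183 0.330751   0.1721727 ] [ 6.75901952e-04 -1.71603321e-01  9.85160644e-01 -3.21696548e-03] [ 0.4951037   0.2045362   1.67185431 -0.0068462   1.26596687 -1.41855105]
[-0.03114627 -0.05965917  0.02257227]
```

View pics/w1.png

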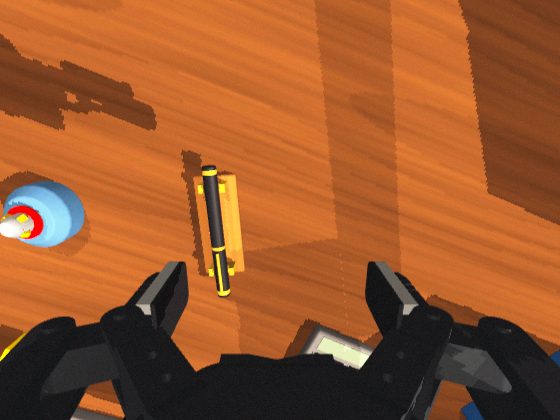

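The wrist view shows the pen from (208,168) to (224,295), lying in the rest. The pot's neck is at the left, around (15,225).

```bash
cat >> h.py <<'E'
def penmask(im,box):
    h=cv2.cvtColor(np.ascontiguousarray(im),cv2.COLOR_RGB2HSV); m=((h[...,2]<85)&(im.max(2).astype(int)-im.min(2)<30)).astype(np.uint8)
    k=np.zeros_like(m); x0,y0,x1,y1=box; k[y0:y1,x0:x1]=m[y0:y1,x0:x1]
    n,l,s,c=cv2.connectedComponentsWithStats(cv2.morphologyEx(k,cv2.MORPH_CLOSE,np.ones((13,13))))
    i=1+np.argmax(s[1:,4]); return (l==i)
def line(m):
    ys,xs=np.nonzero(m); p=np.c_[xs,ys].astype(np.float32); v=cv2.fitLine(p,cv2.DIST_HUBER,0,.01,.01).ravel()
    s=(p-v[2:])@v[:2]; return v[2:]+v[:2]*s.min(),v[2:]+v[:2]*s.max(),(np.ptp((p-v[2:])@[-v[1],v[0]]))
E
python3 - <<'E'
from h import *
P,im=load("pics/w1.png")
m=penmask(im,(190,150,245,305)); a,b,w=line(m); print(a,b,w)
A=onplane(P,a,.025);B=onplane(P,b,.025); print(A,B,np.linalg.norm(A-B),np.degrees(np.arctan2(*(A-B)[1::-1])))
for u in [(208,166),(224.5,297)]: print(onplane(P,u,.025))
E
```

```text
[207.97993 165.63908] [223.80075 296.26636] 13.747338
[0.42347421 0.2646643  0.025     ] [0.55348533 0.32089186 0.025     ] 0.14164897035171412 -156.61235138440574
[0.4237977  0.26477971 0.025     ]
[0.55408983 0.3218727  0.025     ]
```

```bash
python3 - <<'E'
from h import *
o=bot.get_obs(); print(totool(np.array([0.4885,0.2928,0.12])-o["eef_pos"]), o["eef_pos"])
E

```

```text
[-0.03707062 -0.05330498  0.05253251] [0.43546183 0.330751   0.1721727 ]
```

{"fn": "hand_motion", "kwargs": {"segments": {"steps":[[0.085,-19,-27,26,0,0,-0.06],[0.085,-37,-53,52,0,0,-0.063],[0.085,-37,-53,52,0,0,-0.063],[0.085,-37,-53,52,0,0,-0.063]]}}}

```text
time_s: 1.2
eef_pos: [0.4815, 0.2994, 0.1196]
orientation: [-0.003, -0.204, 0.979, -0.0]
contact_force: [0.0, -0.1, 0.2]
gripper_width: 0.0851
grasp_force: 0.0
```

```bash
python3 - <<'E'
from h import *
P,im=shot("pics/w2.png"); o=bot.get_obs(); print(o["eef_pos"],rot(o["orientation"]).as_matrix().round(3)); 
P1,im1=load("pics/w1.png")
c=proj(P,[.4885,.2928,.025]).astype(int); e=[proj(P,[.4238,.2647,.025]),proj(P,[.5535,.3209,.025])]; print(c,e)
x=[p[0] for p in e]; y=[p[1] for p in e]
m=penmask(im,(int(min(x))-25,max(0,int(min(y))-20),int(max(x))+25,int(max(y))+20)); a,b,w=line(m); print(a,b,w)
a1,b1,_=line(penmask(im1,(190,150,245,305)))
for q,q1 in ((a,a1),(b,b1)): print(onplane(P,q,.025),meet([ray(P,q),ray(P1,q1)]))
E
```

```text
[0.48173213 0.30067594 0.12115457] [[-0.916 -0.4   -0.003]
 [-0.4    0.916 -0.001]
 [ 0.003  0.001 -1.   ]]
[265 217] [array([264.9319347 , 128.05813252]), array([266.58309972, 293.99622803])]
[264.9406  127.96282] [266.5071  294.03296] 17.414268
[0.42373358 0.26467912 0.025     ] [0.42371131 0.26459043 0.02412451]
[0.55356042 0.32085281 0.025     ] [0.5537218  0.32091045 0.02468005]
```

View pics/w2.png

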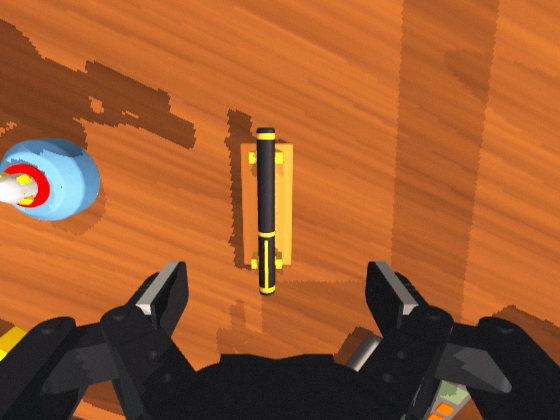

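The pen is now vertical in the picture, from (265,128) to (267,294). The two views triangulate it at about 24.4 mm height, matching the text.

```bash
python3 - <<'E'
from h import *
o=bot.get_obs(); print(totool(np.array([0.4887,0.2928,0.013])-o["eef_pos"]), o["eef_pos"])
E

```

```text
[-0.00351749 -0.01006572  0.10814019] [0.48173213 0.30067594 0.12115457]
```

{"fn": "hand_motion", "kwargs": {"segments": {"steps":[[0.085,-3.5,-10,30,0,0,0],[0.06,-3.5,-10,60,0,0,0],[0.05,-3.5,-10,70,0,0,0],[0.05,-3.5,-10,70,0,0,0],[0.05,-3.5,-10,70,0,0,0]]}}}

```text
time_s: 1.67
eef_pos: [0.4891, 0.2944, 0.0529]
orientation: [0.0, -0.206, 0.979, 0.0]
contact_force: [0.3, 0.3, 0.7]
gripper_width: 0.0504
grasp_force: 0.0
```

```bash
python3 - <<'E'
from h import *
o=bot.get_obs(); print(totool(np.array([0.4887,0.2928,0.013])-o["eef_pos"]), o["eef_pos"],o["gripper_width"],rot(o["orientation"]).as_matrix().round(4))
E
```

```text
[ 0.00098401 -0.00129112  0.03986023] [0.48907599 0.29436653 0.05286073] 0.050396640331584766 [[-9.152e-01 -4.029e-01  1.000e-04]
 [-4.029e-01  9.152e-01  3.000e-04]
 [-2.000e-04  2.000e-04 -1.000e+00]]
```

To row units: 0.04 m is 40, 0.025 m is 25.

{"fn": "hand_motion", "kwargs": {"segments": {"steps":[[0.05,1,-1.3,25,0,0,0.006],[0.05,1,-1.3,40,0,0,0.006],[0.05,1,-1.3,40,0,0,0.006],[0.0,1,-1.3,40,0,0,0.006],[0.0,1,-1.3,40,0,0,0.006],[0.0,1,-1.3,40,0,0,0.006],[0.0,1,-1.3,40,0,0,0.006]]}, "squeeze": 60}}

```text
time_s: 2.25
eef_pos: [0.4908, 0.2929, 0.0145]
orientation: [0.002, -0.202, 0.979, 0.001]
contact_force: [-0.3, 1.1, 5.4]
gripper_width: 0.0117
grasp_force: 58.5
```

{"fn": "hand_motion", "kwargs": {"segments": {"steps":[[0.0,0,0,0,0,0,0],[0.0,0,0,0,0,0,0],[0.0,0,0,0,0,0,0]]}, "squeeze": 60}}

```text
time_s: 2.5
eef_pos: [0.4909, 0.2929, 0.0145]
orientation: [0.002, -0.202, 0.979, 0.001]
contact_force: [-1.9, 1.1, 6.4]
gripper_width: 0.0114
grasp_force: 58.6
```

To row units: -0.1 m is -100, -0.14 m is -140.

{"fn": "hand_motion", "kwargs": {"segments": {"steps":[[0.0,0,0,-10,0,0,0],[0.0,0,0,-30,0,0,0],[0.0,0,0,-60,0,0,0],[0.0,0,0,-100,0,0,0],[0.0,0,0,-140,0,0,0],[0.0,0,0,-140,0,0,0]]}, "squeeze": 60}}

```text
time_s: 3.0
eef_pos: [0.4952, 0.2941, 0.1626]
orientation: [0.009, -0.202, 0.979, 0.001]
contact_force: [1.9, 0.2, 1.1]
gripper_width: 0.0116
grasp_force: 58.6
```

```bash
python3 - <<'E'
from h import *
o=bot.get_obs(); print(totool(np.array([0.52,0.0,0.16])-o["eef_pos"]), o["eef_pos"],o["gripper_width"],rot(o["orientation"]).as_matrix().round(4))
P=campose("top"); im=bot.grab_frame("top"); 
cv2.imwrite("pics/t2.png",im[:,:,::-1])
# clip heading from orange base corners in top0
b=cv2.imread("pics/top0.png")[195:270,310:380]
h=cv2.cvtColor(b,cv2.COLOR_BGR2HSV); m=((h[...,2]>150)&(h[...,1]>120)).astype(np.uint8)
cs,_=cv2.findContours(m,cv2.RETR_EXTERNAL,cv2.CHAIN_APPROX_NONE); c=max(cs,key=cv2.contourArea); r=cv2.minAreaRect(c); print(r,np.array(r[0])+[310,195])
q=cv2.boxPoints(r)+[310,195]; W=[onplane(P,u,.012) for u in q]; print(np.round(W,3))
E
```

```text
[ 0.09380028 -0.27982923  0.00111281] [0.49524977 0.29408275 0.16262536] 0.011610452411331037 [[-9.180e-01 -3.961e-01  1.710e-02]
 [-3.961e-01  9.182e-01  6.600e-03]
 [-1.830e-02 -7.000e-04 -9.998e-01]]
((39.244815826416016, 38.16804885864258), (33.17406463623047, 15.84625244140625), 75.0685806274414) [349.24481583 233.16804886]
[[ 0.579 -0.098  0.012]
 [ 0.589 -0.136  0.012]
 [ 0.51  -0.155  0.012]
 [ 0.5   -0.117  0.012]]
```

To row units: -0.115 m is -115, -0.265 m is -265.

{"fn": "hand_motion", "kwargs": {"segments": {"steps":[[0.0,13,-38,0,0,0,0.03],[0.0,26,-76,0,0,0,0.06],[0.0,39,-115,0,0,0,0.1],[0.0,52,-153,0,0,0,0.15],[0.0,65,-191,0,0,0,0.17],[0.0,78,-230,0,0,0,0.17],[0.0,90,-265,0,0,0,0.17],[0.0,90,-265,0,0,0,0.17]]}}}

```text
time_s: 3.72
eef_pos: [0.5114, 0.0064, 0.1517]
orientation: [-0.001, -0.115, 0.993, -0.002]
contact_force: [0.7, 0.4, -1.1]
gripper_width: 0.0118
grasp_force: 58.8
```

{"fn": "hand_motion", "kwargs": {"segments": {"steps":[[0.0,0,0,0,0,0,0],[0.0,0,0,0,0,0,0]]}}}

```text
time_s: 3.88
eef_pos: [0.5107, 0.0129, 0.1514]
orientation: [-0.001, -0.118, 0.993, 0.0]
contact_force: [-0.7, 0.4, -0.5]
gripper_width: 0.0115
grasp_force: 58.8
```

```bash
python3 - <<'E'
from h import *
P,im=shot("pics/w3.png"); o=bot.get_obs(); print(o["eef_pos"],rot(o["orientation"]).as_matrix().round(4)); 
E
```

```text
[0.5107951  0.01358846 0.15154035] [[-9.719e-01 -2.355e-01 -1.500e-03]
 [-2.355e-01  9.719e-01  6.000e-04]
 [ 1.300e-03  1.000e-03 -1.000e+00]]
```

View pics/w3.png

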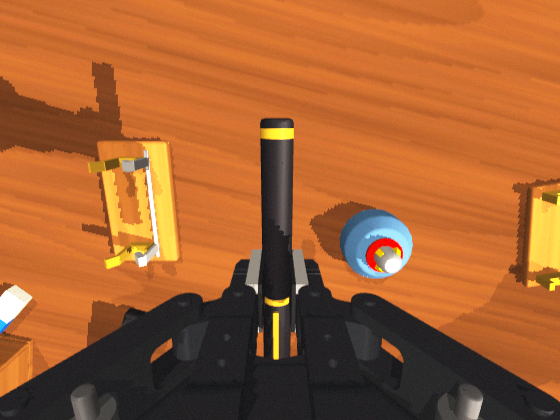

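The clip is at the left, its base corners near (98,142), (169,141), (180,260) and (113,265), with the steel jaw on the right side around x≈152. The pot neck top is at (388,258). The pen is held straight.

To row units: -0.01 m is -10, -0.06 m is -60.

{"fn": "hand_motion", "kwargs": {"segments": {"steps":[[0.0,0,-30,0,0,0,0],[0.0,0,-60,-10,0,0,0],[0.0,0,-60,-10,0,0,0],[0.0,0,-60,-10,0,0,0]]}}}

```text
time_s: 4.27
eef_pos: [0.5263, -0.045, 0.1626]
orientation: [0.001, -0.118, 0.993, 0.0]
contact_force: [-0.2, 0.8, -1.0]
gripper_width: 0.0118
grasp_force: 58.8
```

```bash
python3 - <<'E'
from h import *
P,im=shot("pics/w4.png"); o=bot.get_obs(); print(o["eef_pos"],rot(o["orientation"]).as_matrix().round(4)); 
a=load("pics/w3.png")[1]
c=proj(P,[.545,-.126,.03]).astype(int); print(c)
x0,y0=c[0]-60,c[1]-85
A=cv2.resize(a[120:285,75:195],None,fx=3.3,fy=3.3,interpolation=cv2.INTER_CUBIC); B=cv2.resize(im[y0:y0+165,x0:x0+120],None,fx=3.3,fy=3.3,interpolation=cv2.INTER_CUBIC)
print(x0,y0)
cv2.imwrite("pics/crop.png",np.hstack([A,B])[:,:,::-1])
E
```

```text
[ 0.52548088 -0.04422094  0.16195199] [[-9.717e-01 -2.361e-01 -5.000e-04]
 [-2.361e-01  9.717e-01  8.000e-04]
 [ 3.000e-04  9.000e-04 -1.000e+00]]
[187 199]
127 114
```

View pics/crop.png

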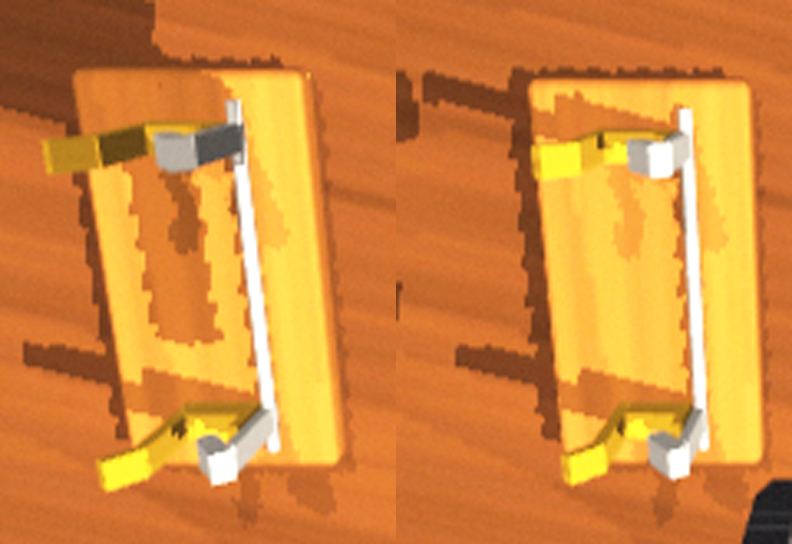

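The crops show the base corners, the forks with flared walls at the left, and the steel jaw's bar and noses at the right. I'll turn those corners and noses into points.

```bash
python3 - <<'E'
from h import *
P3,i3=load("pics/w3.png");P4,i4=load("pics/w4.png")
L=lambda p:np.array(p)/3.3+[75,120]-.35; Rr=lambda p:np.array([p[0]-396,p[1]])/3.3+[127,114]-.35
prs=dict(TL=((75,71),(529,82)),TR=((308,70),(748,82)),BR=((342,464),(764,462)),BL=((133,464),(567,464)),
 barT=((234,101),(684,110)),barB=((274,449),(704,449)),noseTl=((155,140),(628,145)),noseBl=((198,440),(650,437)),wallT=((43,158),(533,161)),wallB=((99,465),(563,470)),)
W={}
for k,(l,r) in prs.items():
    a,b=L(l),Rr(r); z=.012
    W[k]=(onplane(P3,a,z),onplane(P4,b,z)); print(k,meet([ray(P3,a),ray(P4,b)]).round(4),W[k][0].round(4),W[k][1].round(4))
for j in (0,1):
    c=[W[k][j] for k in("TL","TR","BR","BL")]
    print("centre",np.mean(c,0),"sides",[np.linalg.norm(c[i]-c[i-1]).round(4) for i in range(4)],[np.degrees(np.arctan2(*(c[i]-c[k])[1::-1])).round(2) for i,k in((3,0),(2,1),(0,1),(3,2))])
E
```

```text
TL [ 0.4973 -0.1595  0.0073] [ 0.4961 -0.157   0.012 ] [ 0.4968 -0.1579  0.012 ]
TR [ 0.4831 -0.099  -0.0007] [ 0.481 -0.095  0.012] [ 0.4822 -0.0974  0.012 ]
BR [ 0.5981 -0.0696  0.0088] [ 0.5963 -0.0689  0.012 ] [ 0.5965 -0.0696  0.012 ]
BL [ 0.6092 -0.1294  0.0161] [ 0.6112 -0.1313  0.012 ] [ 0.6118 -0.1302  0.012 ]
barT [ 0.4941 -0.1137  0.012 ] [ 0.4941 -0.1138  0.012 ] [ 0.4942 -0.1137  0.012 ]
barB [ 0.5944 -0.0886  0.0158] [ 0.5961 -0.0898  0.012 ] [ 0.5966 -0.0889  0.012 ]
noseTl [ 0.5032 -0.1217  0.0388] [ 0.51  -0.134  0.012] [ 0.5078 -0.1277  0.012 ]
noseBl [ 0.5831 -0.102   0.0397] [ 0.5985 -0.1127  0.012 ] [ 0.5965 -0.1062  0.012 ]
wallT [ 0.5103 -0.141   0.0528] [ 0.5223 -0.164   0.012 ] [ 0.5188 -0.1538  0.012 ]
wallB [ 0.5913 -0.1221  0.0514] [ 0.614  -0.1414  0.012 ] [ 0.6142 -0.1312  0.012 ]
centre [ 0.54616209 -0.11304515  0.012     ] sides [np.float64(0.1179), np.float64(0.0638), np.float64(0.1182), np.float64(0.0641)] [np.float64(12.6), np.float64(12.77), np.float64(-76.27), np.float64(-76.55)]
centre [ 0.5468502  -0.11378284  0.012     ] sides [np.float64(0.1183), np.float64(0.0622), np.float64(0.1176), np.float64(0.0626)] [np.float64(13.52), np.float64(13.72), np.float64(-76.44), np.float64(-75.82)]
```

```bash
python3 - <<'E'
from h import *
P,im=load("pics/w4.png"); c=P[0]; T=np.array(c["tool_from_camera"])
for v in (118,120):
    d=T[:3,:3]@[(277-c["cx"])/c["fx"],-(v-c["cy"])/c["fy"],-1]; t=T[:3,3]
    for z in (-.008,-.0105,-.013): print(v,z,(t+d*(z-t[2])/d[2]).round(4))
row=im[140:235]; print([np.nonzero(im[r,230:330].max(1)<90)[0][[0,-1]]+230 for r in (150,180,210,230)])
o=bot.get_obs(); x=rot(o["orientation"]).as_matrix()[:,0]
g=np.array([.5467,-.1135,.085]); print(o["eef_pos"],totool(g-o["eef_pos"]))
E
```

```text
118 -0.008 [ 0.0731  0.     -0.008 ]
118 -0.0105 [ 0.0731  0.     -0.0105]
118 -0.013 [ 0.073  0.    -0.013]
120 -0.008 [ 0.0723  0.     -0.008 ]
120 -0.0105 [ 0.0723  0.     -0.0105]
120 -0.013 [ 0.0723  0.     -0.013 ]
[array([261, 292]), array([261, 292]), array([262, 291]), array([262, 291])]
[ 0.52548088 -0.04422094  0.16195199] [-0.0042888  -0.07240091  0.07688409]
```

To row units: 0.077 m is 77, -0.0724 m is -72.4.

{"fn": "hand_motion", "kwargs": {"segments": {"steps":[[0.0,-3,-36,20,0,0,0.005],[0.0,-6.8,-72.4,50,0,0,0.005],[0.0,-6.8,-72.4,77,0,0,0.005],[0.0,-6.8,-72.4,77,0,0,0.005],[0.0,-6.8,-72.4,77,0,0,0.005]]}, "squeeze": 90}}

```text
time_s: 4.73
eef_pos: [0.5467, -0.1119, 0.0825]
orientation: [-0.003, -0.116, 0.993, 0.002]
contact_force: [0.9, 0.2, 0.5]
gripper_width: 0.0104
grasp_force: 88.1
```

{"fn": "hand_motion", "kwargs": {"segments": {"steps":[[0.0,0,0,0,0,0,0],[0.0,0,0,0,0,0,0]]}, "squeeze": 90}}

```text
time_s: 4.9
eef_pos: [0.5504, -0.1132, 0.0869]
orientation: [0.001, -0.117, 0.993, -0.001]
contact_force: [1.3, -0.1, 1.0]
gripper_width: 0.0108
grasp_force: 88.1
```

```bash
python3 - <<'E'
from h import *
o=bot.get_obs(); A=rot(o["orientation"]).as_matrix(); print(o["eef_pos"],A.round(4),np.degrees(np.arctan2(A[1,0],A[0,0])))
print(totool(np.array([.5467,-.1135,.045])-o["eef_pos"])-[.0025,0,0])
E
```

```text
[ 0.55038039 -0.1132054   0.0869389 ] [[-9.727e-01 -2.321e-01  2.800e-03]
 [-2.321e-01  9.727e-01 -7.000e-04]
 [-2.500e-03 -1.400e-03 -1.000e+00]] -166.5781607318079
[0.00125514 0.0006252  0.04192864]
```

{"fn": "hand_motion", "kwargs": {"segments": {"steps":[[0.0,1,0.6,20,0,0,0],[0.0,1,0.6,35,0,0,0],[0.0,1,0.6,45,0,0,0],[0.0,1,0.6,52,0,0,0],[0.0,1,0.6,52,0,0,0],[0.0,1,0.6,52,0,0,0]]}, "squeeze": 90}}

```text
time_s: 5.4
eef_pos: [0.5494, -0.1149, 0.0343]
orientation: [0.001, -0.116, 0.993, -0.001]
contact_force: [0.1, -3.2, 0.9]
gripper_width: 0.0106
grasp_force: 88.4
```

```bash
python3 - <<'E'
from h import *
o=bot.get_obs(); A=rot(o["orientation"]).as_matrix(); print(o["eef_pos"],A.round(4),np.degrees(np.arctan2(A[1,0],A[0,0])),o["contact_force"])
print(totool(np.array([.5467,-.1135,.0187])-o["eef_pos"])-[.0025,0,0])
E
```

```text
[ 0.54939659 -0.11485319  0.03430384] [[-0.9731 -0.2306  0.0025]
 [-0.2306  0.9731 -0.002 ]
 [-0.002  -0.0025 -1.    ]] -166.66886000705384 [ 0.08811592 -3.23176926  0.86441243]
[-0.00015697  0.00197772  0.01559428]
```

{"fn": "hand_motion", "kwargs": {"segments": {"steps":[[0.0,0,0,4,0,0,0],[0.0,0,0,7,0,0,0],[0.0,0,0,10,0,0,0],[0.0,0,0,12.5,0,0,0],[0.0,0,0,15,0,0,0],[0.0,0,0,16.5,0,0,0],[0.0,0,0,16.5,0,0,0]]}, "squeeze": 110}}

```text
time_s: 5.98
eef_pos: [0.5495, -0.1141, 0.0184]
orientation: [0.001, -0.116, 0.993, -0.0]
contact_force: [-0.9, 0.0, 8.7]
gripper_width: 0.0101
grasp_force: 110.1
```

To row units: 0.002 m is 2, 0.001 m is 1.

{"fn": "hand_motion", "kwargs": {"segments": {"steps":[[0.0,0,0,1,0,0,0],[0.0,0,0,2,0,0,0],[0.0,0,0,2,0,0,0],[0.0,0,0,2,0,0,0]]}, "squeeze": 110}}

```text
time_s: 6.32
eef_pos: [0.5496, -0.1141, 0.0183]
orientation: [0.001, -0.116, 0.993, -0.0]
contact_force: [-5.7, 1.4, 21.6]
gripper_width: 0.0096
grasp_force: 111.3
```

{"fn": "hand_motion", "kwargs": {"segments": {"steps":[[0.0,0,0,-2,0,0,0],[0.024,0,0,-2,0,0,0],[0.024,0,0,-2,0,0,0],[0.024,0,0,-2,0,0,0],[0.024,0,0,-2,0,0,0]]}, "squeeze": 40}}

```text
time_s: 6.73
eef_pos: [0.5477, -0.1134, 0.0163]
orientation: [-0.001, -0.116, 0.993, 0.001]
contact_force: [-1.0, 0.7, 4.4]
gripper_width: 0.0242
grasp_force: 2.1
```

To row units: -0.14 m is -140, -0.13 m is -130.

{"fn": "hand_motion", "kwargs": {"segments": {"steps":[[0.026,0,0,-10,0,0,0],[0.026,0,0,-30,0,0,0],[0.026,0,0,-60,0,0,0],[0.03,0,0,-100,0,0,0],[0.085,0,20,-130,0,0,0],[0.085,0,50,-140,0,0,0],[0.085,0,50,-140,0,0,0],[0.085,0,50,-140,0,0,0]]}}}

```text
time_s: 7.4
eef_pos: [0.5366, -0.0644, 0.1576]
orientation: [0.001, -0.117, 0.993, -0.0]
contact_force: [-0.0, -0.3, 0.7]
gripper_width: 0.0767
grasp_force: 0.0
```

```bash
python3 - <<'E'
from h import *
P,im=shot("pics/w5.png"); o=bot.get_obs(); print(o["eef_pos"],o["contact_force"])
c=proj(P,[.5467,-.1135,.03]).astype(int); print(c); m=penmask(im,(c[0]-40,c[1]-110,c[0]+40,c[1]+110)); a,b,w=line(m)
A,B=onplane(P,a,.029),onplane(P,b,.029); print(a,b,w,A,B,(A+B)/2,np.linalg.norm(A-B),np.degrees(np.arctan2(*(B-A)[1::-1])))
cv2.imwrite("pics/crop5.png",cv2.resize(im[c[1]-100:c[1]+100,c[0]-90:c[0]+130],None,fx=3,fy=3,interpolation=cv2.INTER_CUBIC)[:,:,::-1])
E
```

```text
[ 0.53612804 -0.06499589  0.15647251] [-0.13368601 -0.2717476   0.04432875]
[222 200]
[217.0373  116.68509] [223.72562 266.14655] 15.5214615 [ 0.47588965 -0.13106814  0.029     ] [ 0.61266417 -0.09980212  0.029     ] [ 0.54427691 -0.11543513  0.029     ] 0.14030265769581324 12.87630747671808
```

View pics/crop5.png

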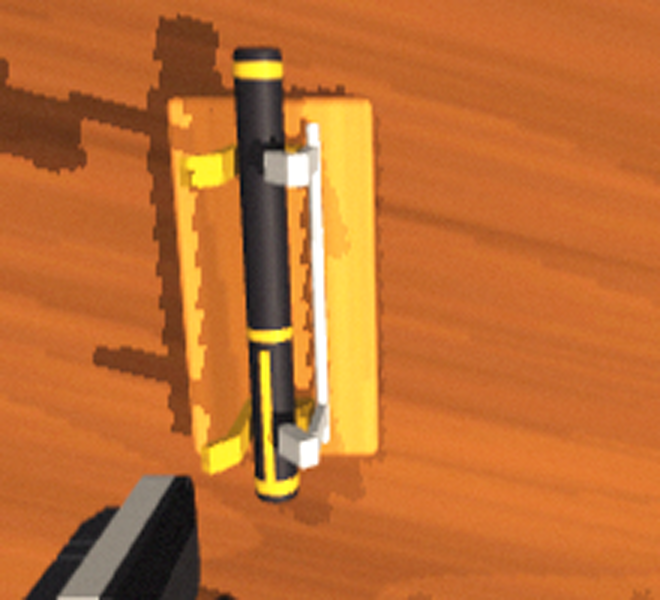

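The pen lies in both forks with both jaw noses closed over it. Its length at z = 29 mm works out to 140.3 mm, and it is about 2–3 mm off centre, so the pen part is done. Next is the cap.

```bash
python3 - <<'E'
from h import *
o=bot.get_obs(); print(o["joint_pos"],totool(np.array([.46,-.26,.16])-o["eef_pos"]))
E
```

```text
[-2.80666359e-01  2.07536449e-01  1.70357966e+00 -4.94585025e-04
  1.23090879e+00 -2.08465376e+00] [ 0.11916027 -0.17211521 -0.00342202]
```

To row units: -0.17 m is -170, -0.136 m is -136.

{"fn": "hand_motion", "kwargs": {"segments": {"steps":[[0.085,22,-33,0,0,0,0],[0.085,45,-66,0,0,0,0],[0.085,70,-100,0,0,0,0],[0.085,95,-136,0,0,0,0],[0.085,118,-170,0,0,0,0],[0.085,118,-170,0,0,0,0],[0.085,118,-170,0,0,0,0]]}, "squeeze": 40}}

```text
time_s: 8.03
eef_pos: [0.459, -0.2605, 0.1551]
orientation: [-0.001, -0.113, 0.994, 0.001]
contact_force: [0.0, 0.6, 0.6]
gripper_width: 0.0847
grasp_force: 0.0
```

```bash
python3 - <<'E'
from h import *
P,im=shot("pics/w6.png"); o=bot.get_obs(); print(o["eef_pos"],proj(P,[.447,-.33,.03]))
E
```

```text
[ 0.45962592 -0.25873254  0.15515059] [202.69331958 173.03888468]
```

View pics/w6.png

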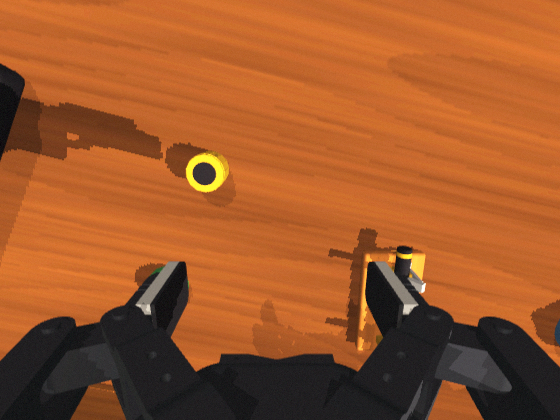

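The cap is at (207,172) with its black disc at (204,174). I'll move above it for a second view.

```bash
cat >> h.py <<'E'
def disc(im,uv,r=25):
    x,y=np.int32(uv); s=np.ascontiguousarray(im[y-r:y+r,x-r:x+r]); m=(s.max(2)<75).astype(np.uint8)
    n,l,st,c=cv2.connectedComponentsWithStats(m); i=1+np.argmax(st[1:,4]); return c[i]+[x-r,y-r],st[i]
E
python3 - <<'E'
from h import *
P,im=load("pics/w6.png"); u,s=disc(im,(204,174)); print(u,s); X=onplane(P,u,.03); print(X)
o=bot.get_obs(); print(totool(np.r_[X[:2],.11]-o["eef_pos"]))
E
```

```text
[203.59210526 173.27105263] [ 14  14  22  22 380]
[ 0.44702732 -0.32919397  0.03      ]
[ 0.02816885 -0.06589098  0.04502232]
```

{"fn": "hand_motion", "kwargs": {"segments": {"steps":[[0.085,14,-33,20,0,0,0],[0.085,28,-66,45,0,0,0],[0.085,28,-66,45,0,0,0],[0.085,28,-66,45,0,0,0],[0.085,28,-66,45,0,0,0]]}}}

```text
time_s: 8.5
eef_pos: [0.449, -0.3269, 0.1108]
orientation: [-0.0, -0.116, 0.993, 0.001]
contact_force: [0.0, 0.4, 0.1]
gripper_width: 0.0849
grasp_force: 0.0
```

```bash
python3 - <<'E'
from h import *
P,im=shot("pics/w7.png"); o=bot.get_obs(); P6,i6=load("pics/w6.png")
g=proj(P,[.447,-.3292,.03]); u,s=disc(im,g,40); u6,_=disc(i6,(204,174)); print(o["eef_pos"],g,u,s,onplane(P,u,.03),meet([ray(P,u),ray(P6,u6)]))
A=rot(o["orientation"]).as_matrix(); print(np.degrees(np.arctan2(A[1,0],A[0,0])))
X=meet([ray(P,u),ray(P6,u6)]); print(totool(np.r_[X[:2],.003]-o["eef_pos"]))
x,y=np.int32(u); c=np.ascontiguousarray(im[y-45:y+45,x-45:x+45]); h=cv2.cvtColor(c,cv2.COLOR_RGB2HSV); cv2.imwrite("pics/crop7.png",cv2.resize(c,None,fx=5,fy=5,interpolation=cv2.INTER_CUBIC)[:,:,::-1])
E
```

```text
[ 0.44951695 -0.32699291  0.11163432] [274.12207482 214.59171585] [274.13645621 214.59063136] [ 28  29  25  24 491] [ 0.44699662 -0.32918946  0.03      ] [ 0.44701722 -0.32919244  0.0299806 ]
-166.60107300362304
[ 0.00295915 -0.0016651   0.10863228]
```

View pics/crop7.png

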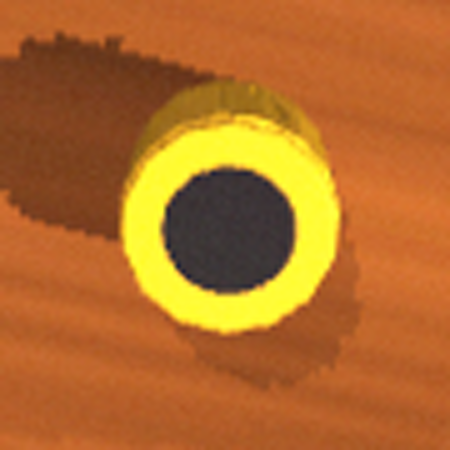

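The crop shows the cap top with its disc centre; the two views put it at (0.4470, −0.3292, 0.0300).

To row units: 0.003 m is 3, -0.0017 m is -1.7.

{"fn": "hand_motion", "kwargs": {"segments": {"steps":[[0.085,3,-1.7,35,0,0,0],[0.075,3,-1.7,65,0,0,0],[0.075,3,-1.7,80,0,0,0],[0.075,3,-1.7,80,0,0,0],[0.075,3,-1.7,80,0,0,0]]}}}

```text
time_s: 8.97
eef_pos: [0.4468, -0.3295, 0.0318]
orientation: [-0.0, -0.117, 0.993, 0.0]
contact_force: [-0.2, -1.3, 1.0]
gripper_width: 0.075
grasp_force: 0.0
```

```bash
python3 - <<'E'
from h import *
o=bot.get_obs(); print(o["eef_pos"],totool(np.r_[.4470,-.3292,.004]-o["eef_pos"]),o["contact_force"])
E
```

```text
[ 0.44681017 -0.3294713   0.03184432] [-0.0002537   0.00019804  0.02784443] [-0.15310847 -1.2887946   0.97325242]
```

To row units: 0.027 m is 27, 0.015 m is 15.

{"fn": "hand_motion", "kwargs": {"segments": {"steps":[[0.06,0,0,15,0,0,0],[0.05,0,0,27,0,0,0],[0.05,0,0,27,0,0,0],[0.02,0,0,27,0,0,0],[0.02,0,0,27,0,0,0],[0.02,0,0,27,0,0,0],[0.02,0,0,27,0,0,0],[0.02,0,0,27,0,0,0]]}, "squeeze": 60}}

```text
time_s: 9.63
eef_pos: [0.4471, -0.3316, 0.0057]
orientation: [0.001, -0.116, 0.993, -0.001]
contact_force: [0.3, 0.5, 4.4]
gripper_width: 0.0321
grasp_force: 59.9
```

{"fn": "hand_motion", "kwargs": {"segments": {"steps":[[0.02,0,0,0,0,0,0],[0.02,0,0,0,0,0,0],[0.02,0,0,0,0,0,0]]}, "squeeze": 100}}

```text
time_s: 9.88
eef_pos: [0.4472, -0.3318, 0.0059]
orientation: [0.001, -0.116, 0.993, -0.001]
contact_force: [-1.4, 0.5, 6.1]
gripper_width: 0.0313
grasp_force: 98.9
```

```bash
python3 - <<'E'
from h import *
# pot: neck top in earlier views
im=load("pics/w3.png")[1]; h=cv2.cvtColor(np.ascontiguousarray(im),cv2.COLOR_RGB2HSV)
for n,box in (("w1",(0,180,100,260)),("w2",(0,130,110,230)),("w3",(335,200,420,285)),("w4",(380,150,500,290))):
    P,im=load(f"pics/{n}.png"); x0,y0,x1,y1=box; s=np.ascontiguousarray(im[y0:y1,x0:x1]); h=cv2.cvtColor(s,cv2.COLOR_RGB2HSV)
    print(n,"proj",proj(P,[.53,.113,.061]).round(1))
    for nm,m in (("white",(h[...,1]<60)&(h[...,2]>100)),("red",((h[...,0]<5)|(h[...,0]>174))&(h[...,1]>180)&(h[...,2]>120)),("blue",(h[...,0]>85)&(h[...,0]<125)&(h[...,1]>60))):
        k,l,st,c=cv2.connectedComponentsWithStats(m.astype(np.uint8)); 
        if k>1:
            i=1+np.argmax(st[1:,4]); print("  ",nm,st[i]+[x0,y0,0,0,0],(c[i]+[x0,y0]).round(1))
E
```

```text
w1 proj [-2.000e-01  2.258e+02]
   white [  0 214  34  25 509] [ 14.7 226.5]
   red [  8 206  35  33 399] [ 29.5 218.3]
   blue [   4  181   80   66 3025] [ 49.9 210.2]
w2 proj [ -6.2 186.3]
   white [  0 174  38  34 766] [ 15.2 189.5]
   red [  4 164  46  43 695] [ 32.7 181.7]
   blue [   0  139  100   81 4682] [ 57.8 175.2]
w3 proj [387.2 261.9]
   white [375 247  31  30 485] [389.1 261. ]
   red [366 238  37  33 379] [379.4 249.5]
   blue [ 340  209   72   69 2705] [371.8 238.3]
w4 proj [451.7 254.4]
   white [435 241  32  28 474] [450.9 253.9]
   red [426 232  35  32 320] [436.7 244.5]
   blue [ 395  205   74   66 2715] [426. 233.]
```

The rows are not in the units I measure in: shifts go in mm. I convert before sending: -0.16 m is -160, -0.15 m is -150.

{"fn": "hand_motion", "kwargs": {"segments": {"steps":[[0.02,0,0,-10,0,0,0],[0.02,0,0,-30,0,0,0],[0.02,0,0,-70,0,0,0],[0.02,0,0,-110,0,0,0],[0.02,0,0,-150,0,0,0],[0.02,0,0,-160,0,0,0],[0.02,0,0,-160,0,0,0]]}, "squeeze": 100}}

```text
time_s: 10.47
eef_pos: [0.4487, -0.3333, 0.17]
orientation: [0.003, -0.116, 0.993, -0.004]
contact_force: [0.1, 0.2, 0.1]
gripper_width: 0.0314
grasp_force: 99.1
```

```bash
python3 - <<'E'
from h import *
o=bot.get_obs(); print(o["eef_pos"],totool(np.r_[.53,.02,.165]-o["eef_pos"]),o["contact_force"],o["gripper_width"])
E
```

```text
[ 0.44865436 -0.33334343  0.17000981] [-0.16048027  0.32516327  0.00295322] [0.06317699 0.2335536  0.069478  ] 0.03137860410350724
```

Distance .362 → 9+ rows. Two calls.

To row units: 0.29 m is 290, 0.256 m is 256.

{"fn": "hand_motion", "kwargs": {"segments": {"steps":[[0.02,-18,37,0,0,0,0],[0.02,-36,73,0,0,0,0],[0.02,-54,110,0,0,0,0],[0.02,-72,147,0,0,0,0],[0.02,-90,183,0,0,0,0],[0.02,-108,220,0,0,0,0],[0.02,-126,256,0,0,0,0],[0.02,-142,290,0,0,0,0]]}, "squeeze": 100}}

```text
time_s: 11.13
eef_pos: [0.516, -0.0135, 0.1621]
orientation: [-0.002, -0.116, 0.993, 0.001]
contact_force: [0.1, -0.6, 0.6]
gripper_width: 0.0314
grasp_force: 99.2
```

{"fn": "hand_motion", "kwargs": {"segments": {"steps":[[0.02,-18,35,0,0,0,0],[0.02,-18,35,0,0,0,0],[0.02,-18,35,0,0,0,0]]}}}

```text
time_s: 11.38
eef_pos: [0.5255, 0.0243, 0.1622]
orientation: [-0.002, -0.118, 0.993, 0.0]
contact_force: [0.0, -0.5, -1.1]
gripper_width: 0.0314
grasp_force: 99.3
```

```bash
python3 - <<'E'
from h import *
P,im=shot("pics/w8.png"); o=bot.get_obs(); print(o["eef_pos"],proj(P,[.53,.113,.061]))
print(totool(np.r_[.515,.055,.16]-o["eef_pos"]))
E
```

```text
[0.52559074 0.02284482 0.16244169] [375.86774885 238.60781256]
[0.00282294 0.03373355 0.00248187]
```

To row units: -0.03 m is -30, 0.03 m is 30.

{"fn": "hand_motion", "kwargs": {"segments": {"steps":[[0.02,-15,15,0,0,0,0],[0.02,-30,30,0,0,0,0],[0.02,-30,30,0,0,0,0],[0.02,-30,30,0,0,0,0]]}}}

```text
time_s: 11.77
eef_pos: [0.5489, 0.057, 0.1635]
orientation: [-0.001, -0.115, 0.993, -0.0]
contact_force: [0.8, 0.2, -0.3]
gripper_width: 0.0311
grasp_force: 99.3
```

```bash
python3 - <<'E'
from h import *
P,im=shot("pics/w9.png"); o=bot.get_obs(); print(o["eef_pos"])
out=[]
for n in ("w3","w4","w8","w9"):
    Q,i=load(f"pics/{n}.png"); u=proj(Q,[.53,.113,.061]).round().astype(int); x0,y0=u-[30,35]; print(n,u,x0,y0)
    c=cv2.resize(np.ascontiguousarray(i[y0:y0+55,x0:x0+65]),None,fx=6,fy=5.4545455*1.0,interpolation=cv2.INTER_CUBIC) if 0 else cv2.resize(np.ascontiguousarray(i[y0:y0+50,x0:x0+66]),None,fx=6,fy=6,interpolation=cv2.INTER_CUBIC)
    out.append(c)
cv2.imwrite("pics/pot.png",np.vstack([np.hstack(out[:2]),np.hstack(out[2:])])[:,:,::-1])
E
```

```text
[0.54865745 0.05668744 0.16356574]
w3 [387 262] 357 227
w4 [452 254] 422 219
w8 [376 239] 346 204
w9 [347 203] 317 168
```

View pics/pot.png

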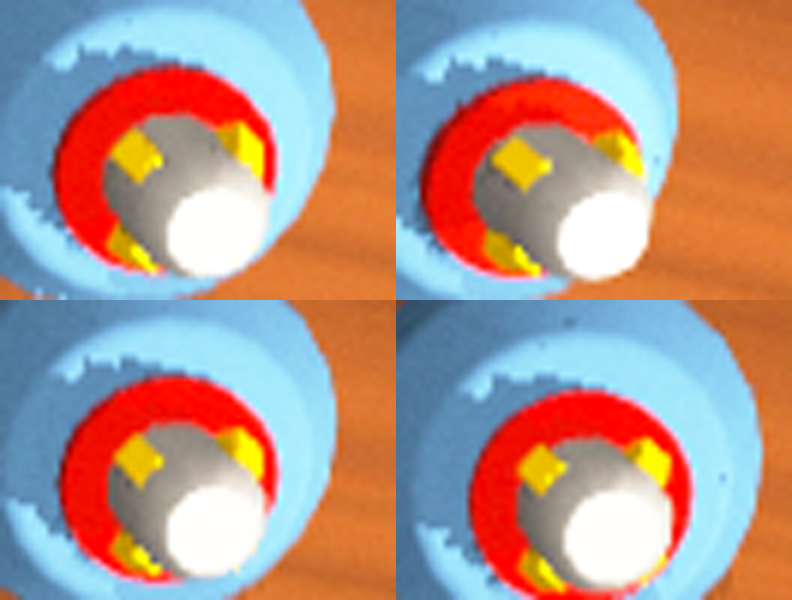

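Each of the four crops shows the neck's white flat top as a clear disc inside the red seal ring. I'll take its centroid in every view and triangulate.

```bash
python3 - <<'E'
from h import *
rs=[];rr=[]
for n in ("w3","w4","w8","w9"):
    Q,i=load(f"pics/{n}.png"); x0,y0=proj(Q,[.53,.113,.061]).round().astype(int)-[35,40]
    s=np.ascontiguousarray(i[y0:y0+60,x0:x0+72])
    for th in (235,250):
        k,l,st,c=cv2.connectedComponentsWithStats((s.min(2)>th).astype(np.uint8)); j=1+np.argmax(st[1:,4])
        u=c[j]+[x0,y0]; print(n,th,u.round(1),st[j],onplane(Q,u,.061).round(4))
    rs.append(ray(Q,u))
    h=cv2.cvtColor(s,cv2.COLOR_RGB2HSV); m=(((h[...,0]<6)|(h[...,0]>174))&(h[...,1]>180)).astype(np.uint8)
    cs,_=cv2.findContours(m,cv2.RETR_EXTERNAL,cv2.CHAIN_APPROX_NONE); c=max(cs,key=cv2.contourArea)
    e=cv2.fitEllipse(cv2.convexHull(c)); u=np.array(e[0])+[x0,y0]; print("   ring",u.round(1),np.round(e[1],1),onplane(Q,u,.042).round(4))
    rr.append(ray(Q,u))
print("top",meet(rs),"top w8w9",meet(rs[2:]))
o=bot.get_obs(); print(o["eef_pos"])
E
```

```text
w3 235 [392.6 265. ] [ 33  36  16  15 181] [0.5316 0.1184 0.061 ]
w3 250 [392.4 265.1] [ 33  37  15  13 151] [0.5318 0.1182 0.061 ]
   ring [383.8 254.7] [32.6 36.7] [0.5312 0.1172 0.042 ]
w4 235 [456.3 257.4] [ 32  37  15  14 163] [0.5317 0.118  0.061 ]
w4 250 [456.4 257.5] [ 33  37  14  14 146] [0.5317 0.1181 0.061 ]
   ring [443.6 247.9] [31.  36.1] [0.5313 0.1167 0.042 ]
w8 235 [381.3 241.8] [ 33  36  16  15 173] [0.5317 0.1185 0.061 ]
w8 250 [381.1 242. ] [ 33  37  15  13 148] [0.532  0.1184 0.061 ]
   ring [373.5 233.5] [33.4 35.9] [0.5315 0.1175 0.042 ]
w9 235 [353.3 206.9] [ 34  37  16  15 193] [0.5318 0.1187 0.061 ]
w9 250 [352.9 207. ] [ 34  38  15  13 155] [0.5319 0.1185 0.061 ]
   ring [347.  200.6] [34.6 36.6] [0.5315 0.1176 0.042 ]
top [0.53210621 0.11871806 0.06017696] top w8w9 [0.53204161 0.11855238 0.06065019]
[0.54865745 0.05668744 0.16356574]
```

```bash
python3 - <<'E'
from h import *
Q,i=load("pics/w9.png"); c=Q[0]; T=np.linalg.inv(np.array(c["tool_from_camera"]))
def pj(X):
    p=T[:3,:3]@X+T[:3,3]; return np.array([c["cx"]-c["fx"]*p[0]/p[2],c["cy"]+c["fy"]*p[1]/p[2]]).round(1)
for nm,X in dict(front_bot=(.017,0,.0059),front_top=(.017,0,-.0241),left_bot=(0,-.017,.0059),right_bot=(0,.017,.0059),disc_c=(0,0,-.0241)).items(): print(nm,pj(np.array(X)))
h=cv2.cvtColor(np.ascontiguousarray(i),cv2.COLOR_RGB2HSV); m=((h[...,0]>20)&(h[...,0]<35)&(h[...,1]>150)&(h[...,2]>60)).astype(np.uint8)
m[:,:200]=0;m[:,345:]=0;m[:150]=0
k,l,st,cc=cv2.connectedComponentsWithStats(m); j=1+np.argmax(st[1:,4]); print(st[j],cc[j])
for r in range(st[j][1],st[j][1]+st[j][3],8):
    x=np.nonzero(l[r]==j)[0]; print(r,x.min(),x.max(),i[r,276])
E
```

```text
front_bot [276.9 231.1]
front_top [277. 256.]
left_bot [245.1 261. ]
right_bot [308.8 261. ]
disc_c [277.1 291.4]
[ 242  259   70   66 1991] [277.61024611 290.99698644]
259 274 280 [236 178  36]
267 253 299 [246 195  40]
275 246 308 [43 39 42]
283 244 311 [39 36 38]
291 247 311 [46 39 42]
299 247 311 [44 38 39]
307 245 307 [68 61 58]
315 252 302 [255 249  62]
323 268 285 [255 253  56]
```

```bash
python3 - <<'E'
from h import *
o=bot.get_obs(); print(o["eef_pos"],totool(np.r_[.5317,.1181,.10]-o["eef_pos"]))
E
```

```text
[0.54865745 0.05668744 0.16356574] [0.00230514 0.06367178 0.06356297]
```

To row units: 0.0635 m is 63.5, 0.063 m is 63.

{"fn": "hand_motion", "kwargs": {"segments": {"steps":[[0.02,1,32,10,0,0,0],[0.02,2,63.5,30,0,0,0],[0.02,2.3,63.5,63,0,0,0],[0.02,2.3,63.5,63,0,0,0],[0.02,2.3,63.5,63,0,0,0],[0.02,2.3,63.5,63,0,0,0]]}, "squeeze": 110}}

```text
time_s: 12.32
eef_pos: [0.5333, 0.1181, 0.1025]
orientation: [0.0, -0.115, 0.993, -0.0]
contact_force: [0.4, -0.0, -0.4]
gripper_width: 0.0308
grasp_force: 109.6
```

```bash
python3 - <<'E'
from h import *
o=bot.get_obs(); print(o["eef_pos"],totool(np.r_[.5317,.1181,.075]-o["eef_pos"]),rot(o["orientation"]).as_matrix().round(4))
E
```

```text
[0.53328938 0.11809507 0.10245206] [0.00156267 0.00038477 0.0274509 ] [[-9.736e-01 -2.284e-01  7.000e-04]
 [-2.284e-01  9.736e-01 -5.000e-04]
 [-6.000e-04 -6.000e-04 -1.000e+00]]
```

{"fn": "hand_motion", "kwargs": {"segments": {"steps":[[0.02,1.5,0.4,15,0,0,0],[0.02,1.5,0.4,30,0,0,0],[0.02,1.5,0.4,30,0,0,0],[0.02,1.5,0.4,30,0,0,0]]}, "squeeze": 110}}

```text
time_s: 12.65
eef_pos: [0.532, 0.1186, 0.0728]
orientation: [0.001, -0.115, 0.993, -0.0]
contact_force: [0.7, 0.1, -0.5]
gripper_width: 0.0313
grasp_force: 109.6
```

```bash
python3 - <<'E'
from h import *
o=bot.get_obs(); print(o["eef_pos"],o["contact_force"],totool(np.r_[.5317,.1181,.063]-o["eef_pos"]))
E
```

```text
[0.53199036 0.11860865 0.07278699] [ 0.70112481  0.12775841 -0.52567786] [ 0.00041007 -0.00042507  0.0097867 ]
```

To row units: 0.01 m is 10, 0.008 m is 8.

{"fn": "hand_motion", "kwargs": {"segments": {"steps":[[0.02,0.4,-0.4,4,0,0,0],[0.02,0.4,-0.4,8,0,0,0],[0.02,0.4,-0.4,10,0,0,0],[0.02,0.4,-0.4,10,0,0,0]]}, "squeeze": 115}}

```text
time_s: 12.98
eef_pos: [0.5307, 0.119, 0.0615]
orientation: [-0.0, -0.116, 0.993, -0.0]
contact_force: [-0.6, 0.9, -1.0]
gripper_width: 0.0309
grasp_force: 113.9
```

To row units: 0.014 m is 14, 0.012 m is 12.

{"fn": "hand_motion", "kwargs": {"segments": {"steps":[[0.02,0,0,3,0,0,0],[0.02,0,0,6,0,0,0],[0.02,0,0,9,0,0,0],[0.02,0,0,12,0,0,0],[0.02,0,0,14,0,0,0],[0.02,0,0,14,0,0,0]]}, "squeeze": 115}}

```text
time_s: 13.48
eef_pos: [0.5308, 0.119, 0.0473]
orientation: [-0.0, -0.116, 0.993, -0.0]
contact_force: [-1.1, -0.3, 2.7]
gripper_width: 0.0311
grasp_force: 115.3
```

{"fn": "hand_motion", "kwargs": {"segments": {"steps":[[0.02,0,0,1,0,0,0],[0.02,0,0,2,0,0,0],[0.02,0,0,3,0,0,0],[0.02,0,0,4,0,0,0],[0.02,0,0,4,0,0,0],[0.02,0,0,4,0,0,0]]}, "squeeze": 115}}

```text
time_s: 13.98
eef_pos: [0.5312, 0.1192, 0.0449]
orientation: [0.0, -0.116, 0.993, -0.0]
contact_force: [-3.3, -1.6, 10.5]
gripper_width: 0.0308
grasp_force: 116.5
```

{"fn": "hand_motion", "kwargs": {"segments": {"steps":[[0.02,0,0,1,0,0,0],[0.02,0,0,2,0,0,0],[0.02,0,0,2,0,0,0],[0.02,0,0,2,0,0,0],[0.02,0,0,2,0,0,0],[0.02,0,0,2,0,0,0]]}, "squeeze": 118}}

```text
time_s: 14.48
eef_pos: [0.5314, 0.1192, 0.0447]
orientation: [0.0, -0.116, 0.993, -0.0]
contact_force: [-7.7, -1.9, 20.2]
gripper_width: 0.031
grasp_force: 117.8
```

```bash
python3 - <<'E'
from h import *
for n in ("w9","w10"):
    if n=="w10": Q,i=shot("pics/w10.png")
    else: Q,i=load("pics/w9.png")
    s=np.ascontiguousarray(i); h=cv2.cvtColor(s,cv2.COLOR_RGB2HSV); m=((h[...,0]>20)&(h[...,0]<35)&(h[...,1]>150)&(h[...,2]>60)).astype(np.uint8)
    m[:,:235]=0;m[:,320:]=0;m[:250]=0;m[330:]=0
    k,l,st,cc=cv2.connectedComponentsWithStats(m); j=1+np.argmax(st[1:,4]); print(n,st[j],cc[j])
o=bot.get_obs(); print(o["time_s"],o["eef_pos"],o["contact_force"],o["grasp_force"])
Q,i=load("pics/w10.png"); print(proj(Q,[.5443,-.1154,.029]))
P=campose("top"); t=bot.grab_frame("top"); cv2.imwrite("pics/tend.png",t[:,:,::-1]); t0=cv2.imread("pics/top0.png")[:,:,::-1]
d=cv2.absdiff(t,t0).max(2)
for nm,(x,y) in dict(pw=(440,218),stapler=(340,158),eraser=(395,171),notes=(245,153),mug=(177,152),calc=(98,208)).items(): print(nm,(d[y-20:y+20,x-25:x+25]>60).sum())
E
```

```text
w9 [ 242  259   70   66 1991] [277.61024611 290.99698644]
w10 [ 242  259   70   66 1993] [277.70998495 290.87054691]
14.5333 [0.53143737 0.11921983 0.04474082] [-6.94826295 -1.87635688 21.23529171] 117.80244823079556
[-162.82668411  181.0907284 ]
pw 0
stapler 0
eraser 0
notes 0
mug 0
calc 0
```

```bash
python3 -c "
from rig import bot
print(bot.hand_in())"
```

```text
the job is handed in; nothing more can be done
None
```

I handed the job in at 14.5 s: the pen lies home in both forks under the closed jaw, about 2–3 mm off centre, and the cap is on the neck, its rim at about 39 mm (seal at its stop), still held down with about 20 N; I inferred the click from the cap's travel and the force, and the six bystanders named in the task showed no change in the top view.

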